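Fetch the eraser from under the notebook rack with a reacher

TASK

The blue eraser has slid into the low gap under the wire notebook rack, beside the red sharpener. Take the reacher by its grip and trigger, slide it in with the jaws round the eraser, squeeze the trigger so that they close on it, and draw the eraser out in the jaws until it lies flat on the open desk about 10 cm in front of the rack. Then let go so that the jaws open and release it; leave the sharpener where it is.

Things in the scene. Friction and masses are not known exactly. Their poses are not given: they have to be found in the camera images.
- eraser_mid (a point): Centre of the loose blue eraser, a block 25 (x) by 50 (y, its length) by 18 mm high with a narrow white paper band, 30 g. It lies on the desk under the rack's front half, 35 to 60 mm behind the rack's front edge, about 60 mm left or right of the rack's middle, its length roughly along the gap's depth.
- sharpener_mid (a point): Centre of the loose red sharpener, a block 28 (x) by 45 (y) by 22 mm high; it lies under the rack about 120 mm beside the eraser. Not to be moved.
- rack: Fixed dark wire rack, 300 wide (x), 170 mm deep (y), on thin corner posts, with three notebooks on its rear half (tops 172 mm high). Origin: middle of its front edge, on the desk; +y runs level into the gap from the open front. The gap is 59 mm high, 290 mm clear between the posts, with no floor plate; wires above it (59 to 66 mm up, 30 mm pitch) let the eraser show from above.
- reacher_grip (a point): Loose hand reacher, 0.27 kg, on slippery flat skids: slide it, no need to lift. Point midway between black rear grip and orange trigger, 56 mm up; +x forward to the jaws, z up. Both are upright posts 28 mm wide (y), tops 80 mm up, outer faces 29 mm behind and ahead of the point (58 mm over both, released): take both from above, fingers closing along x. Base and shaft are at most 26 mm high.
- jaws (a point): Point on the reacher midway between its two orange jaw pads, 230 mm ahead of the grip point, 15 mm above the desk; same axes. Pads 34 mm long (x), 64 mm apart when released, closing sideways (y) to centre on this point. Open jaw arms reach 25 mm ahead of it and 57 mm to either side, 6 to 32 mm above the desk; the head they hinge on ends 62 mm behind it.
- trigger (a joint): Travel of the orange trigger back towards the grip, m: 0 released, 0.018 fully squeezed (40 mm over both). A spring of 6 N (released) to 8 N returns it; full squeeze on the eraser takes about 16 N. Jaws close in proportion: pads 47 mm apart at 0.006, on the 25 mm eraser at 0.014, then sprung (3 N each at full squeeze).
There are look-alikes about, which are no part of the job. Of the things that look like the part that bears eraser_mid, the middle-sized one is meant.

How it is judged (in metres and radians):
On the way, in this order (a step that is already met when the one before it is completed fails the run):
1. the trigger is squeezed and the jaws are closed on the eraser while it is still under the rack (value of joint trigger above 0.012 m and contact force between reacher and eraser above 1 N and x of eraser_mid in the frame of jaws between -0.04 and 0.035 m and y of eraser_mid in the frame of jaws between -0.012 and 0.012 m and y of eraser_mid in the frame of rack above 0 m), for 0.2 s.
2. the eraser, still clamped in the jaws, is drawn clear of the rack's front edge (value of joint trigger above 0.012 m and contact force between reacher and eraser above 1 N and y of eraser_mid in the frame of rack below -0.06 m), for 0.1 s.
At the end, for the whole second after the job is handed in: The eraser lies flat on the desk in front of the rack, its centre 60 to 200 mm ahead of the rack's front edge, at rest; the trigger is released (under 4 mm) and the jaws no longer press on it; the sharpener is within 20 mm of where it was (y of eraser_mid in the frame of rack between -0.2 and -0.06 m and height (world z) of eraser_mid below 0.016 m and angle between eraser_mid's own z axis and vertical below 0.2 rad and value of joint trigger below 0.004 m and contact force between reacher and eraser below 0.4 N and linear speed of eraser below 0.02 m/s and distance of sharpener_mid from where it was at the start of the episode below 0.02 m); the robot touches nothing.
It fails at once if the sharpener is shifted more than 20 mm (distance of sharpener_mid from where it was at the start of the episode above 0.02 m).
It fails at once if the robot's fingers take hold of the eraser directly (contact force between the fingers and eraser above 0.5 N).
It also fails if it takes over 48 s, if anything falls off the work surface, if the arm or the gripper's body presses on something with over 40 N, if the wrist force passes 120 N, or if a joint passes its speed limit or range.

ROBOT

A 6-joint arm with a two-finger parallel gripper is mounted at the origin on the work surface. World frame = base frame: x ahead of the robot, y to its left, z up, the work surface at z = 0. Lengths are in mm, angles in rad, forces in N, time in s.
With the tool pointing down it reaches from about 350 to 975 mm from the base axis. Payload 17.4 kg.
Tool frame: the origin (TCP) lies between the finger pads; the fingertips stand 14 mm ahead of it and the grasp point (between the pads) lies 5 mm behind it; z points along the fingers, y is the direction in which the jaws open and shut (so a half turn about z gives the same grasp; the last joint's range is limited). The gripper opens to 85 mm and grips with 20 to 120 N. Pads are 22 mm wide; open, the fingers measure 114 mm over their backs; the gripper's body (76 mm by 85 mm) begins 54 mm behind the grasp point. The pads swing forward as they close: fully open they stand 13 mm farther back than shut.
Start: joints at [-1.211, 0.116, 1.442, -0, 1.584, -0.038], TCP at [261.48, -622.303, 245.303] pointing down, gripper open.
Joint ranges: [-2.83, 2.83], [-0.83, 2.19], [0.07, 2.5], [-1.14, 4.28], [0.01, 3], [-2.97, 2.97]. Speed limits (rad/s): [1.89, 1.89, 2.22, 3.14, 3.14, 3.14].

INTERFACE

Orientations are given as a unit quaternion [x, y, z, w].
In Python, from plant import ctrl gives the robot as it stands.
- The arm moves only by the tool jog_arm, never from a script. Its argument "targets" is a list of rows, each an object with "gripper": the closure, from -1 (fully open) to 1 (shut); "linear": the shift along the tool's x, y, z in mm, a list of three; "roll": the turn about the tool's z in degrees. In form: [{"gripper": gripper, "linear": [x, y, z], "roll": roll}, ...]. A call has 1 to 20 rows; each row is the pose to reach, as a shift and turn from the pose commanded when the call began, along the tool's axes at that moment; what a row does not reach only later rows make up. A row lasts 1/12 s, in which the tool goes at most 41.7 mm and 7.16 degrees, less where a joint would pass 70% of its speed; a pose out of reach is approached as far as the arm can. A call with a gripper value outside its range is refused whole. The fingers move at their own pace and stop on an object; "squeeze" is the grip in N (left out, the last holds). Time passes only in rows, so rows that repeat a pose let the fingers close. It gives the time, the measured TCP pose, the force and the opening at its end, in the units of the state.
- ctrl.observe(): the state, without advancing time (a new reading comes with each control period).
- ctrl.camera(name): name is "side" or "top"; returns a dict with "frame" (420x560x3 uint8, red, green, blue), "fx", "fy", "cx", "cy" (pixels), "R" (3x3) and "t" (3): a world point X has camera coordinates R X + t. Camera axes: x right, y down, z forward; pixel columns grow to the right and rows downward; lengths in mm; the calibration is good to about 2 mm. A picture is of the moment at which its call begins. There is no depth.
- ctrl.close_job(): hands the job in, once; it reports no verdict.
Trained networks look in a picture, given as the dict that the camera call returned (one of the last four; its "shot" number tells which), for a name from the list of things; names that differ only in an ending like _2 or _b are one class to them, and where a whole thing is asked for, a point or a joint stands for the part that bears it (a point fixed in the world has none). Each returns a list of dicts, best first, with "confidence" (0 to 1); they miss things now and then, are a little off and sometimes report something else, mostly with a low value. They report only what shows in the picture. A call takes as long as a camera call. They do not tell look-alikes from the thing itself.
- ctrl.regions_of(target, picture): "region" (420x560 bool, what is visible of it) and "centre" ([column, row] in pixels, amid what is visible of it).
The state is a dict: "time_s": time; "q": joint angles; "joint_velocities": joint speeds; "joint_efforts": joint torques, N m; "position": TCP position; "ee_rot": TCP orientation; "contact_force": force on the tool from outside, world axes, zero at the start; "torque": the same for the moment, N m; "opening": finger opening in mm.
Only numpy, scipy, OpenCV 4.12 (cv2) and the standard library are available. Lean on these libraries where they do the work, as an engineer would, in place of code of your own. Each camera call takes 0.05 s, during which the arm holds its last target.

## Working session

There is one attempt and no reset: what is moved stays moved. The work goes in short steps, Python scripts to look and compute and a tool call to move; the robot and the scene stay as the last step left them, time stands still between calls to the robot, and variables do not carry over. Pictures are saved under pics/ and viewed, and the job is handed in when it is done.

Besides the shell and the picture viewer there is one more tool, called by a JSON object that holds its "fn" and its "kwargs". jog_arm: Moves the arm, as the interface text tells. Its arguments: {"type":"object","properties":{"targets":{"type":"array"},"squeeze":{"type":"number"}},"required":["targets"]}

```bash
mkdir -p pics
cat > h.py <<'E'
import numpy as np,cv2
from plant import ctrl
def save(p,n): cv2.imwrite(f'pics/{n}.png',cv2.cvtColor(p['frame'],cv2.COLOR_RGB2BGR))
def ray(p,uv,z):
    R=np.array(p['R']);t=np.array(p['t']);d=np.array([(uv[0]-p['cx'])/p['fx'],(uv[1]-p['cy'])/p['fy'],1.])
    c=-R.T@t;d=R.T@d;return c+d*(z-c[2])/d[2]
def proj(p,X):
    c=np.array(p['R'])@np.array(X,float)+np.array(p['t']);return [p['fx']*c[0]/c[2]+p['cx'],p['fy']*c[1]/c[2]+p['cy']]
E
python3 - <<'E'
from h import *
np.set_printoptions(precision=2,suppress=True)
print(ctrl.observe())
for cam in ['top','side']:
    p=ctrl.camera(cam);save(p,cam+'0')
    print(cam,p['fx'],p['cx'],p['cy'],np.array(p['R']),p['t'])
    for n,z in [('eraser_mid',18),('sharpener_mid',22),('rack',60),('reacher_grip',80),('trigger',80),('jaws',30)]:
        try:
            for r in ctrl.regions_of(n,p):
                m=r['region'];ys,xs=np.nonzero(m)
                rect=cv2.minAreaRect(np.stack([xs,ys],1).astype(np.float32))
                print(n,round(r['confidence'],2),r['centre'],m.sum(),ray(p,r['centre'],z),rect)
        except Exception as e: print(n,e)
E
```

```text
{'time_s': 0.0, 'q': array([-1.21,  0.12,  1.44, -0.  ,  1.58, -0.04]), 'joint_velocities': array([ 0.,  0.,  0., -0., -0., -0.]), 'joint_efforts': array([ -0.  , -73.2 , -63.25,  -0.  ,   0.01,  -0.  ]), 'position': array([ 261.42, -622.12,  244.56]), 'ee_rot': array([ 0.98,  0.2 , -0.  , -0.  ]), 'contact_force': array([-0.76, -0.74, -0.51]), 'torque': array([-0.06, -0.03, -0.02]), 'opening': 85.48372967064356}
top 537.883368973169 277.46159480175555 210.30240159664922 [[ 0.   -1.   -0.02]
 [-0.99  0.   -0.15]
 [ 0.15  0.02 -0.99]] [  2.61 642.59 881.44]
eraser_mid 0.94 [179.2, 126.3] 803 [802.51 183.95  18.  ] ((178.03448486328125, 129.08621215820312), (40.66728591918945, 20.79787826538086), 68.19859313964844)
eraser_mid 0.72 [164.4, 235.4] 357 [602.01 204.56  18.  ] ((165.0, 234.0), (14.0, 30.0), 90.0)
sharpener_mid 0.92 [154.9, 299.7] 308 [489.29 216.53  22.  ] ((156.0, 300.5), (15.0, 26.0), 90.0)
rack 0.88 [104.3, 267.2] 9906 [543.93 294.88  60.  ] ((125.47737121582031, 270.8039245605469), (131.08309936523438, 185.7882537841797), 2.033315658569336)
reacher_grip 0.93 [402.4, 273
[... 1106 characters left out ...]
.3627624511719), (14.545147895812988, 30.5949649810791), 43.15238952636719)
rack 0.88 [195.2, 345.3] 12600 [558.47 266.97  60.  ] ((212.91824340820312, 349.186767578125), (215.74684143066406, 118.92062377929688), 34.96074676513672)
reacher_grip 0.96 [366.4, 202.3] 2183 [ 518.41 -143.66   80.  ] ((362.5979919433594, 219.4473876953125), (55.95450973510742, 130.1136474609375), 44.66881561279297)
trigger 0.69 [377.8, 183.5] 291 [ 529.9  -202.84   80.  ] ((377.2353210449219, 182.05885314941406), (13.581995010375977, 24.73863410949707), 14.03624439239502)
jaws 0.69 [362.8, 208.9] 2429 [ 537.19 -171.53   30.  ] ((361.25006103515625, 220.25003051757812), (57.27564239501953, 131.5218505859375), 45.0)
```

Run:
```python
import cv2
for n in ['top0','side0']:
    i=cv2.imread(f'pics/{n}.png'); cv2.imwrite(f'pics/{n}b.png',cv2.resize(i,(800,600),interpolation=cv2.INTER_CUBIC))
```

```text
(no output)
```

View pics/top0b.png

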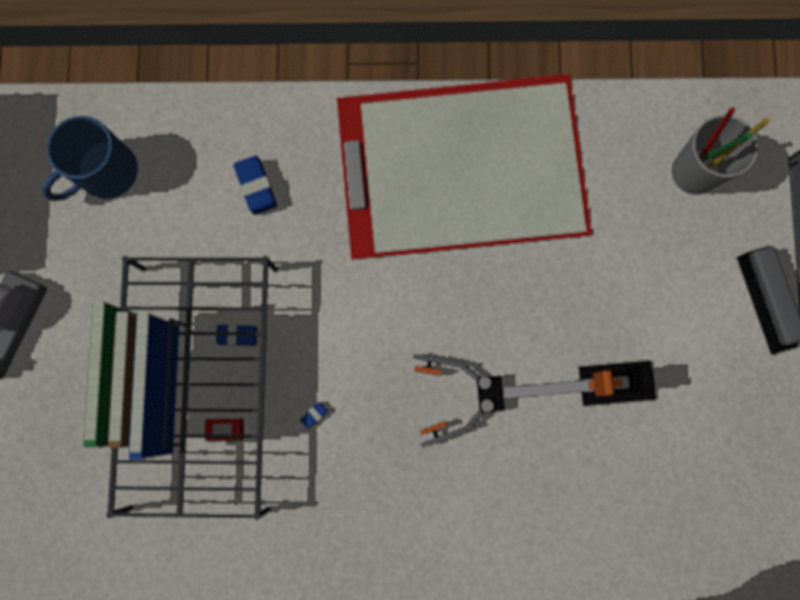

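View pics/side0b.png

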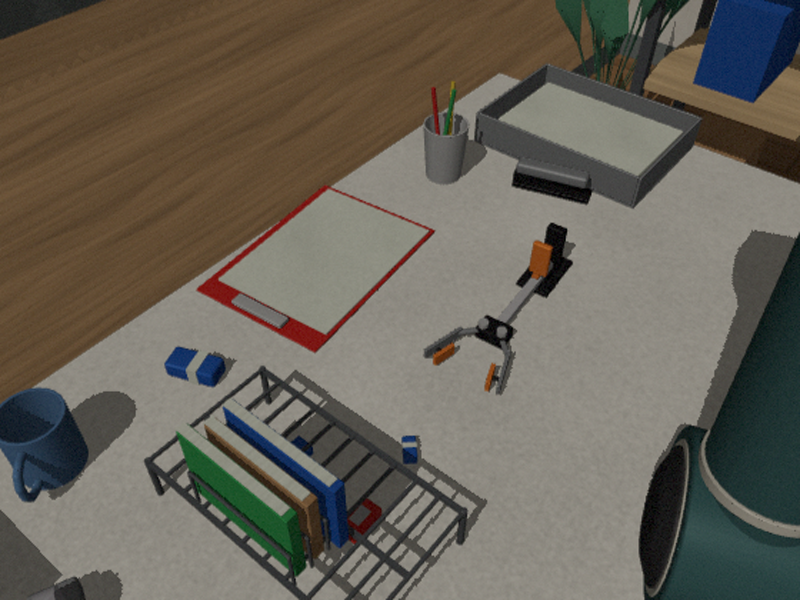

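Run:
```python
from h import *
np.set_printoptions(precision=1,suppress=True)
T=ctrl.camera('top');S=ctrl.camera('side')
print('cams',-np.array(T['R']).T@T['t'],-np.array(S['R']).T@S['t'])
for nm,p in (('T',T),('S',S)):
    hsv=cv2.cvtColor(p['frame'],cv2.COLOR_RGB2HSV)
    m=((hsv[...,0]>5)&(hsv[...,0]<16)&(hsv[...,1]>170)&(hsv[...,2]>110)).astype(np.uint8)
    n,l,st,c=cv2.connectedComponentsWithStats(m)
    for k in range(1,n):
        if st[k,4]>15: print(nm,'orange',st[k],c[k],ray(p,c[k],80),ray(p,c[k],15))
f=cv2.cvtColor(T['frame'],cv2.COLOR_RGB2BGR)
cv2.imwrite('pics/c1.png',cv2.resize(f[170:370,60:230],None,fx=3,fy=3,interpolation=cv2.INTER_NEAREST))
cv2.imwrite('pics/c2.png',cv2.resize(f[230:330,280:480],None,fx=4,fy=4,interpolation=cv2.INTER_NEAREST))
f=cv2.cvtColor(S['frame'],cv2.COLOR_RGB2BGR)
cv2.imwrite('pics/c3.png',cv2.resize(f[140:420,90:430],None,fx=2,fy=2,interpolation=cv2.INTER_NEAREST))
```

```text
cams [507.6 -19.  965.3] [199.2 516.  759. ]
T orange [291 257  17   5  36] [299.4 259. ] [556.9 -34.   80. ] [560.5 -35.   15. ]
T orange [421 260   7  16  84] [424.4 267.3] [ 543.6 -237.3   80. ] [ 546.3 -253.3   15. ]
T orange [413 267   4   5  16] [414.5 269.2] [ 540.6 -221.2   80. ] [ 543.  -236.1   15. ]
T orange [295 296  17   7  34] [303.7 299. ] [492.2 -40.8  80. ] [491.  -42.4  15. ]
S orange [371 169  16  26 278] [377.5 180.9] [ 534.3 -208.9   80. ] [ 566.4 -278.3   15. ]
S orange [303 240  15  15  45] [309.5 246. ] [535.3  11.8  80. ] [567.5 -36.5  15. ]
S orange [340 255   7  18  47] [342.4 263.3] [469.6   7.8  80. ] [495.5 -40.9  15. ]
```

View pics/c1.png

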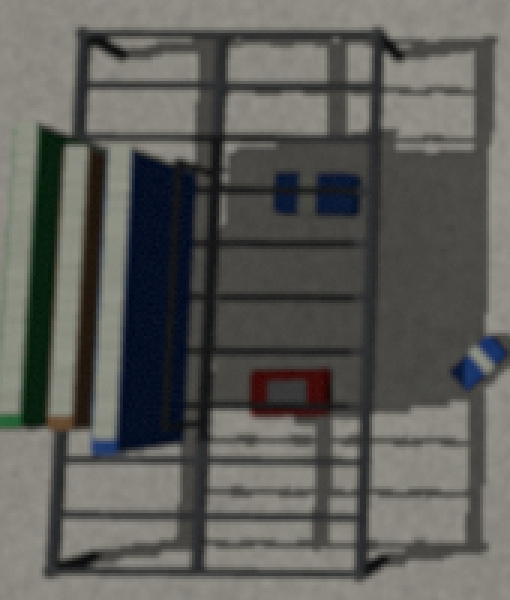

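View pics/c2.png

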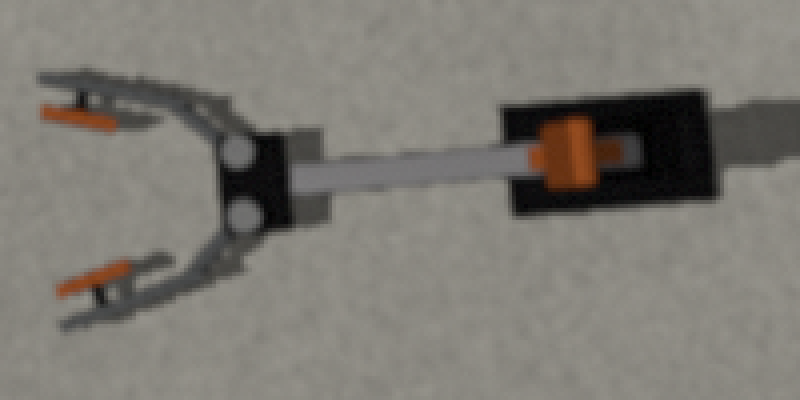

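View pics/c3.png

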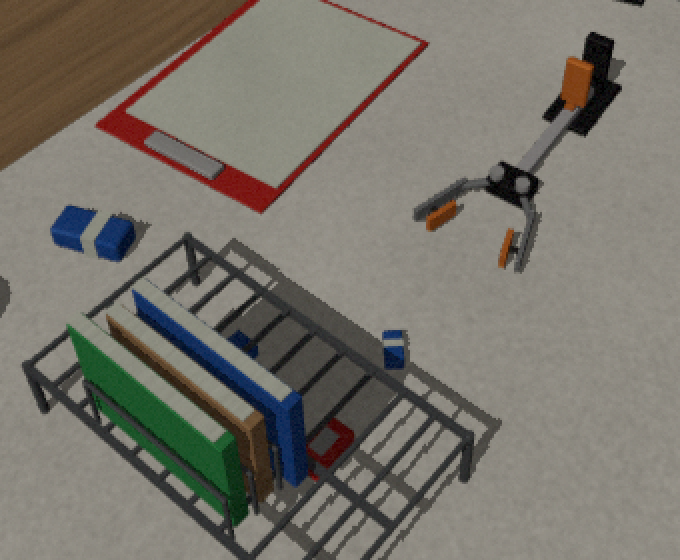

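Run:
```python
from h import *
np.set_printoptions(precision=1,suppress=True)
T=ctrl.camera('top');S=ctrl.camera('side')
print('eraser',ray(T,(165.5,234.3),18),'ends',ray(T,(151.7,234.3),18),ray(T,(179.3,234.3),18))
a=ray(T,(186,181),66);b=ray(T,(180.3,361),66);print('rack front',a,b,np.linalg.norm(a-b),(a+b)/2,np.degrees(np.arctan2(*(a-b)[1::-1])))
for z in (5,15): 
  print('base',[ray(T,(280+u/4,230+v/4),z)[:2] for u,v in ((500,105),(708,90),(718,198),(513,215))])
print('pads',ray(T,(301.5,279),15),'screws',[ray(T,(280+u/4,230+v/4),30)[:2] for u,v in((236,152),(243,215))])
def crop(p,x0,x1,y0,y1,n,g=2.2):
    f=cv2.cvtColor(p['frame'],cv2.COLOR_RGB2BGR)[y0:y1,x0:x1]
    f=(255*(f/255.)**(1/g)).astype(np.uint8)
    cv2.imwrite(f'pics/{n}.png',cv2.resize(f,None,fx=10,fy=10,interpolation=cv2.INTER_NEAREST))
crop(T,400,465,245,290,'d1');crop(S,355,420,150,210,'d2')
```

```text
eraser [604.  202.7  18. ] ends [604.  227.3  18. ] [604. 178.  18.]
rack front [690.7 159.2  66. ] [391.7 160.4  66. ] 299.002375980956 [541.2 159.8  66. ] -0.2347784893694794
base [array([ 566.2, -222.4]), array([ 572.9, -314.2]), array([ 525.5, -316.4]), array([ 517.9, -226.5])]
base [array([ 565.6, -220.3]), array([ 572.2, -311.1]), array([ 525.3, -313.3]), array([ 517.8, -224.4])]
pads [525.6 -38.7  15. ] screws [array([ 544.3, -103.1]), array([ 517.4, -105.7])]
```

View pics/d1.png

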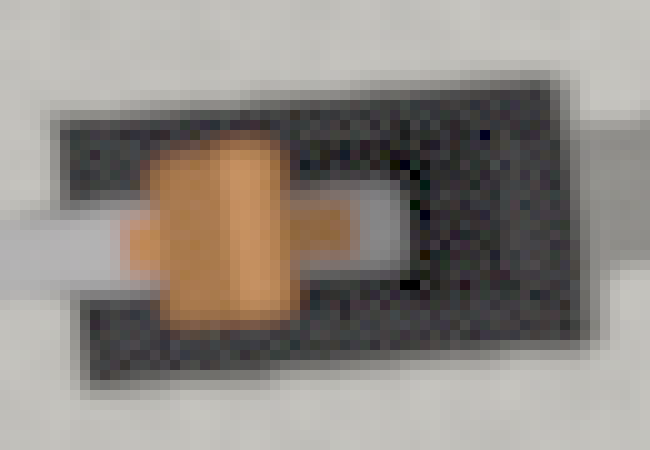

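View pics/d2.png

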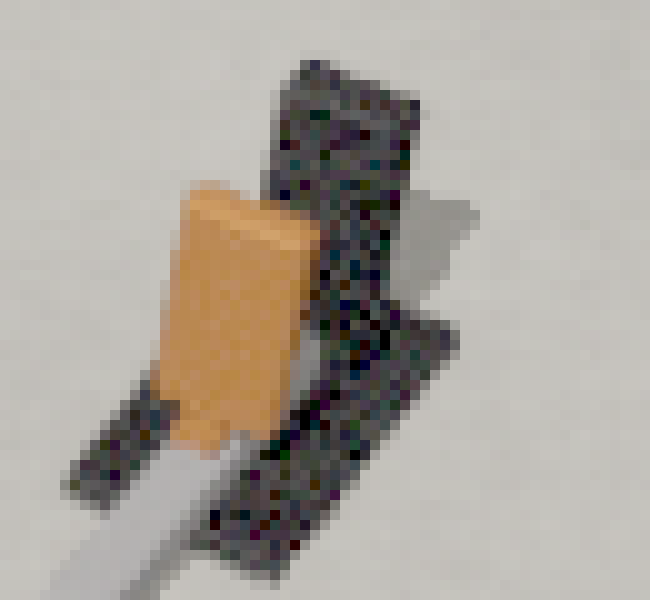

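Run:
```python
from h import *
np.set_printoptions(precision=1,suppress=True)
T=ctrl.camera('top');S=ctrl.camera('side')
A=ray(T,(422.6,268),80);B=ray(S,(379.8,172.4),80);C=ray(S,(391.5,158.5),80);J=ray(T,(301.5,279),15)
print('trig front',A,B,'grip back',C,'jaws',J)
print('pads side',ray(S,(309.5,246),15),ray(S,(342.4,263.3),15))
s=ctrl.observe();print(s['position'],s['time_s'])
from scipy.spatial.transform import Rotation as Ro
R=Ro.from_quat(s['ee_rot']).as_matrix();print(np.round(R,4))
```

```text
trig front [ 542.5 -234.4   80. ] [ 544.4 -234.    80. ] grip back [ 548.9 -287.    80. ] jaws [525.6 -38.7  15. ]
pads side [567.4 -36.4  15. ] [495.4 -40.8  15. ]
[ 261.5 -622.3  245.3] 1.0
[[ 0.9  0.4  0. ]
 [ 0.4 -0.9 -0. ]
 [-0.   0.  -1. ]]
```

{"fn": "jog_arm", "kwargs": {"targets": [{"gripper": -1, "linear": [15, -8, 0], "roll": 1}, {"gripper": -1, "linear": [45, -25, 0], "roll": 3}, {"gripper": -1, "linear": [80, -44, 0], "roll": 5}, {"gripper": -1, "linear": [115, -64, 0], "roll": 7}, {"gripper": -1, "linear": [150, -83, 0], "roll": 9}, {"gripper": -1, "linear": [185, -103, 0], "roll": 11}, {"gripper": -1, "linear": [220, -122, 10], "roll": 13}, {"gripper": -1, "linear": [255, -141, 20], "roll": 15}, {"gripper": -1, "linear": [290, -161, 30], "roll": 17}, {"gripper": -1, "linear": [325, -180, 45], "roll": 18}, {"gripper": -1, "linear": [360, -200, 60], "roll": 18}, {"gripper": -1, "linear": [385, -214, 75], "roll": 18}, {"gripper": -1, "linear": [397, -220, 90], "roll": 18}, {"gripper": -1, "linear": [401, -223, 100], "roll": 18}, {"gripper": -1, "linear": [402, -223, 100], "roll": 18}, {"gripper": -1, "linear": [402, -223, 100], "roll": 18}, {"gripper": -1, "linear": [402, -223, 100], "roll": 18}]}}

```text
time_s: 2.42
position: [545.4, -262.2, 146.3]
ee_rot: [0.999, 0.041, 0.0, 0.0]
contact_force: [-1.0, 0.1, 0.4]
opening: 85.2
```

Run:
```python
from h import *
from scipy.spatial.transform import Rotation as Ro
s=ctrl.observe();R=Ro.from_quat(s['ee_rot']).as_matrix()
print(s['position'],np.degrees(np.arctan2(R[1,0],R[0,0])),R[:,2],s['q'])
S=ctrl.camera('side');T=ctrl.camera('top');save(S,'s1');save(T,'t1')
f=cv2.cvtColor(S['frame'],cv2.COLOR_RGB2BGR);cv2.imwrite('pics/s1c.png',cv2.resize(f[80:230,300:480],None,fx=4,fy=4))
```

```text
[ 545.37226604 -262.2477624   146.26960593] 4.723090022346046 [ 7.49806585e-04 -6.65907125e-04 -9.99999497e-01] [-4.90262781e-01  8.25101026e-03  1.71609429e+00 -2.37243921e-04
  1.41627232e+00  9.98136725e-01]
```

View pics/s1c.png

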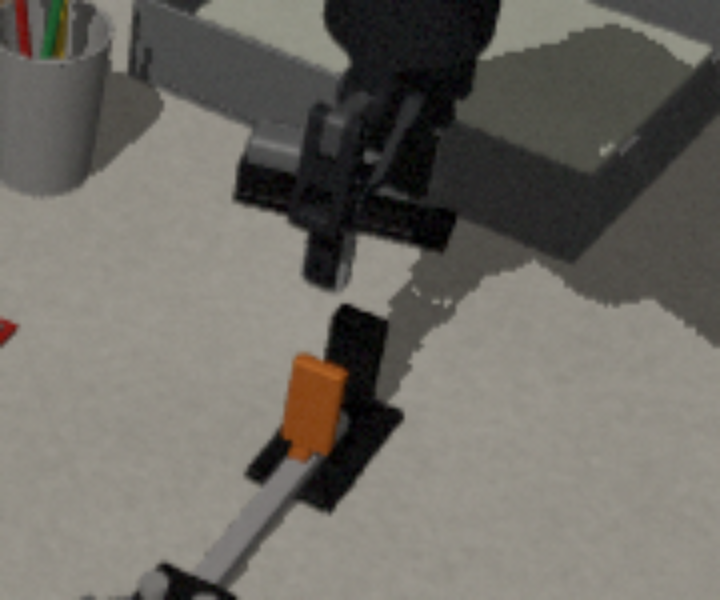

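View pics/t1.png

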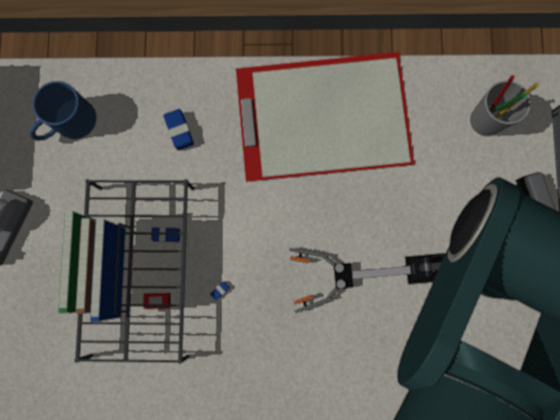

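{"fn": "jog_arm", "kwargs": {"targets": [{"gripper": -1, "linear": [0, -1, 10], "roll": 0}, {"gripper": -1, "linear": [0, -1, 25], "roll": 0}, {"gripper": -1, "linear": [0, -1, 38], "roll": 0}, {"gripper": -1, "linear": [0, -1, 45], "roll": 0}, {"gripper": -1, "linear": [0, -1, 45], "roll": 0}]}}

```text
time_s: 2.93
position: [544.7, -259.8, 98.1]
ee_rot: [0.999, 0.042, -0.001, -0.001]
contact_force: [-0.6, 0.3, 0.4]
opening: 85.5
```

Run:
```python
from h import *
S=ctrl.camera('side')
f=cv2.cvtColor(S['frame'],cv2.COLOR_RGB2BGR);f=(255*(f/255.)**.5).astype(np.uint8);cv2.imwrite('pics/s2c.png',cv2.resize(f[120:220,330:450],None,fx=6,fy=6))
```

```text
(no output)
```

View pics/s2c.png

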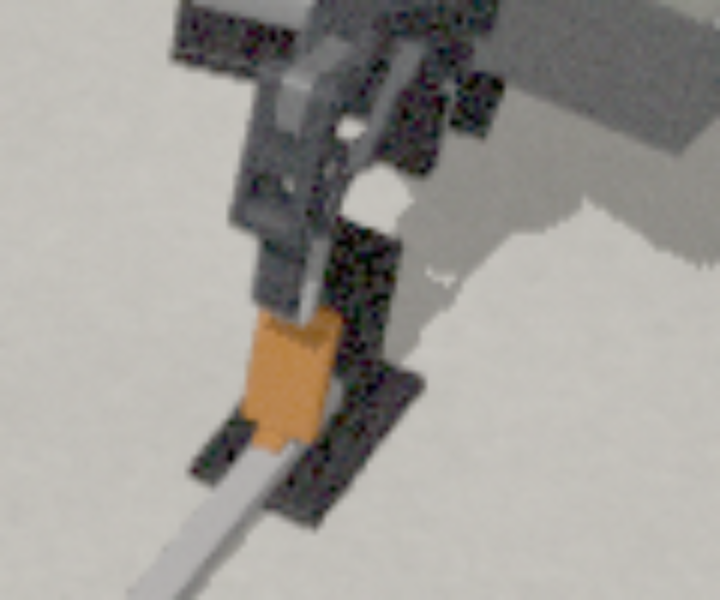

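{"fn": "jog_arm", "kwargs": {"targets": [{"gripper": -1, "linear": [0, 0, 8], "roll": 0}, {"gripper": -1, "linear": [0, 0, 18], "roll": 0}, {"gripper": -1, "linear": [0, 0, 28], "roll": 0}, {"gripper": -1, "linear": [0, 0, 38], "roll": 0}, {"gripper": -1, "linear": [0, 0, 44], "roll": 0}, {"gripper": -1, "linear": [0, 0, 46], "roll": 0}, {"gripper": -1, "linear": [0, 0, 46], "roll": 0}]}}

```text
time_s: 3.57
position: [545.4, -259.9, 53.5]
ee_rot: [0.999, 0.042, -0.001, -0.0]
contact_force: [0.1, 0.5, -0.6]
opening: 85.4
```

Run:
```python
from h import *
S=ctrl.camera('side')
f=cv2.cvtColor(S['frame'],cv2.COLOR_RGB2BGR);f=(255*(f/255.)**.5).astype(np.uint8);cv2.imwrite('pics/s3c.png',cv2.resize(f[120:220,330:450],None,fx=6,fy=6))
```

```text
(no output)
```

View pics/s3c.png

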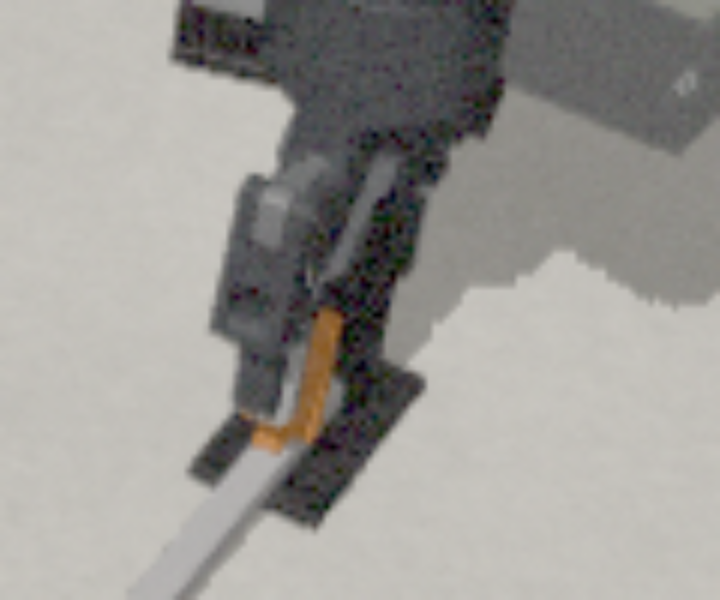

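{"fn": "jog_arm", "kwargs": {"targets": [{"gripper": -0.6, "linear": [0, 0, 0], "roll": 0}, {"gripper": -0.4, "linear": [0, 0, 0], "roll": 0}, {"gripper": -0.35, "linear": [0, 0, 0], "roll": 0}, {"gripper": -0.3, "linear": [0, 0, 0], "roll": 0}, {"gripper": -0.3, "linear": [0, 0, 0], "roll": 0}, {"gripper": -0.3, "linear": [0, 0, 0], "roll": 0}, {"gripper": -0.3, "linear": [0, 0, 0], "roll": 0}, {"gripper": -0.3, "linear": [0, 0, 0], "roll": 0}], "squeeze": 30}}

```text
time_s: 4.28
position: [546.1, -260.5, 55.4]
ee_rot: [0.999, 0.042, 0.001, 0.001]
contact_force: [0.8, -3.3, 5.3]
opening: 55.5
```

Run:
```python
from h import *
S=ctrl.camera('side');T=ctrl.camera('top');save(T,'t4')
print(ctrl.observe()['opening'])
for nm,p in (('T',T),('S',S)):
    hsv=cv2.cvtColor(p['frame'],cv2.COLOR_RGB2HSV)
    m=((hsv[...,0]>5)&(hsv[...,0]<16)&(hsv[...,1]>170)&(hsv[...,2]>110)).astype(np.uint8)
    n,l,st,c=cv2.connectedComponentsWithStats(m)
    for k in range(1,n):
        if st[k,4]>12: print(nm,'orange',st[k],c[k],ray(p,c[k],15))
f=cv2.cvtColor(S['frame'],cv2.COLOR_RGB2BGR);f=(255*(f/255.)**.5).astype(np.uint8);cv2.imwrite('pics/s4c.png',cv2.resize(f[120:290,290:450],None,fx=3.5,fy=3.5))
```

```text
55.82120845225265
T orange [288 259  18   4  38] [297.34210526 260.10526316] [558.62296724 -31.48943676  15.        ]
T orange [292 294  17   7  37] [300.45945946 296.81081081] [494.82047683 -36.72291941  15.        ]
S orange [370 186  12  10  61] [375.         190.50819672] [ 554.4022757  -248.85403859   15.        ]
S orange [303 242  14  15  49] [308.32653061 248.30612245] [565.65170151 -30.37332132  15.        ]
S orange [336 256   8  18  49] [338.83673469 264.04081633] [499.47289475 -35.20451532  15.        ]
```

View pics/s4c.png

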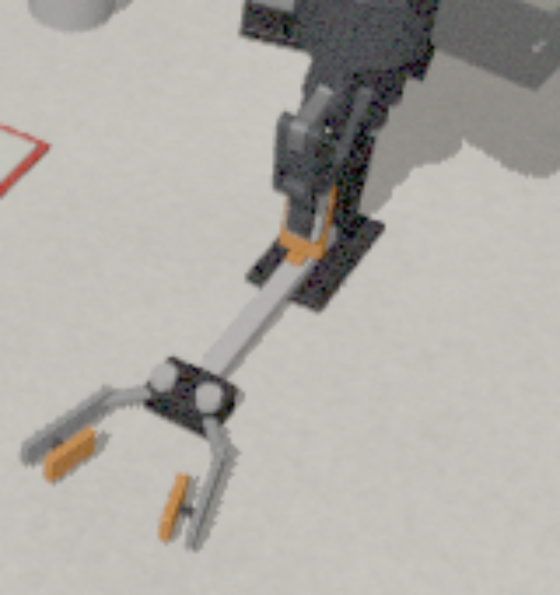

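{"fn": "jog_arm", "kwargs": {"targets": [{"gripper": -0.3, "linear": [1, -2, 0], "roll": 0}, {"gripper": -0.3, "linear": [4, -8, 0], "roll": 0.2}, {"gripper": -0.3, "linear": [8, -16, 0], "roll": 0.5}, {"gripper": -0.3, "linear": [13, -25, 0], "roll": 0.8}, {"gripper": -0.3, "linear": [18, -35, 0], "roll": 1.1}, {"gripper": -0.3, "linear": [23, -45, 0], "roll": 1.5}, {"gripper": -0.3, "linear": [28, -55, 0], "roll": 1.9}, {"gripper": -0.3, "linear": [33, -65, 0], "roll": 2.3}, {"gripper": -0.3, "linear": [38, -75, 0], "roll": 2.7}, {"gripper": -0.3, "linear": [43, -85, 0], "roll": 3.1}, {"gripper": -0.3, "linear": [48, -95, 0], "roll": 3.5}, {"gripper": -0.3, "linear": [53, -104, 0], "roll": 3.9}, {"gripper": -0.3, "linear": [58, -113, 0], "roll": 4.2}, {"gripper": -0.3, "linear": [62, -121, 0], "roll": 4.5}, {"gripper": -0.3, "linear": [66, -128, 0], "roll": 4.7}, {"gripper": -0.3, "linear": [68, -133, 0], "roll": 4.7}, {"gripper": -0.3, "linear": [69, -135, 0], "roll": 4.7}, {"gripper": -0.3, "linear": [69, -135, 0], "roll": 4.7}, {"gripper": -0.3, "linear": [69, -135, 0], "roll": 4.7}]}}

```text
time_s: 5.97
position: [603.8, -119.3, 55.3]
ee_rot: [1.0, 0.001, 0.001, -0.0]
contact_force: [1.0, 1.9, 6.0]
opening: 55.3
```

```bash
cat > jaw.py <<'E'
from h import *
from scipy.spatial.transform import Rotation as Ro
import sys
n=sys.argv[1]
S=ctrl.camera('side');T=ctrl.camera('top')
s=ctrl.observe();R=Ro.from_quat(s['ee_rot']).as_matrix()
print(s['time_s'],s['opening'],s['position'],np.degrees(np.arctan2(R[1,0],R[0,0])),s['contact_force'])
for nm,p in (('T',T),('S',S)):
    hsv=cv2.cvtColor(p['frame'],cv2.COLOR_RGB2HSV)
    m=((hsv[...,0]>5)&(hsv[...,0]<16)&(hsv[...,1]>170)&(hsv[...,2]>90)).astype(np.uint8)
    k,l,st,c=cv2.connectedComponentsWithStats(m)
    for k in range(1,k):
        if st[k,4]>12: print(nm,'orange',st[k],c[k].round(1),ray(p,c[k],15).round(1))
    hh=((hsv[...,0]>105)&(hsv[...,0]<125)&(hsv[...,1]>150)).astype(np.uint8)
    k,l,st,c=cv2.connectedComponentsWithStats(hh)
    for k in range(1,k):
        if st[k,4]>40 and nm=='T': print(nm,'blue',st[k],c[k].round(1),ray(p,c[k],18).round(1))
f=cv2.cvtColor(T['frame'],cv2.COLOR_RGB2BGR);f=(255*(f/255.)**.6).astype(np.uint8);cv2.imwrite(f'pics/{n}t.png',cv2.resize(f[170:370,60:330],None,fx=2.9,fy=2.9,interpolation=cv2.INTER_CUBIC))
f=cv2.cvtColor(S['frame'],cv2.COLOR_RGB2BGR);f=(255*(f/255.)**.6).astype(np.uint8);cv2.imwrite(f'pics/{n}s.png',cv2.resize(f[140:420,90:430],None,fx=2,fy=2))
E
python3 jaw.py e
```

```text
6.0667 55.174504905344314 [ 603.74923835 -119.36380306   55.33318109] 0.10258301405309204 [1.2602398  3.44042201 5.40683718]
T orange [210 215  18   5  43] [218.7 217.2] [635.  108.7  15. ]
T orange [209 251  18   6  50] [217.3 253.1] [570.8 110.   15. ]
T blue [165 110  20  18 240] [174.1 118.4] [817.6 193.7  18. ]
T blue [172 132  21  17 223] [182.4 140.3] [776.1 177.2  18. ]
T blue [  91  222   29   99 1238] [108.3 272.9] [535.7 301.9  18. ]
T blue [117 228   8  83 303] [120.1 269.2] [542.1 281.1  18. ]
T blue [166 235  13   6  77] [171.9 237.5] [598.3 191.   18. ]
T blue [211 290  10   9  51] [215.4 294.1] [499.2 111.7  18. ]
S orange [306 202  13  18  84] [312.8 213.5] [ 614.6 -110.7   15. ]
S orange [222 267  16  11 105] [230.6 272.5] [639.2 105.3  15. ]
S orange [252 283  10  14  44] [256.3 289.5] [578.5 104.6  15. ]
```

View pics/et.png

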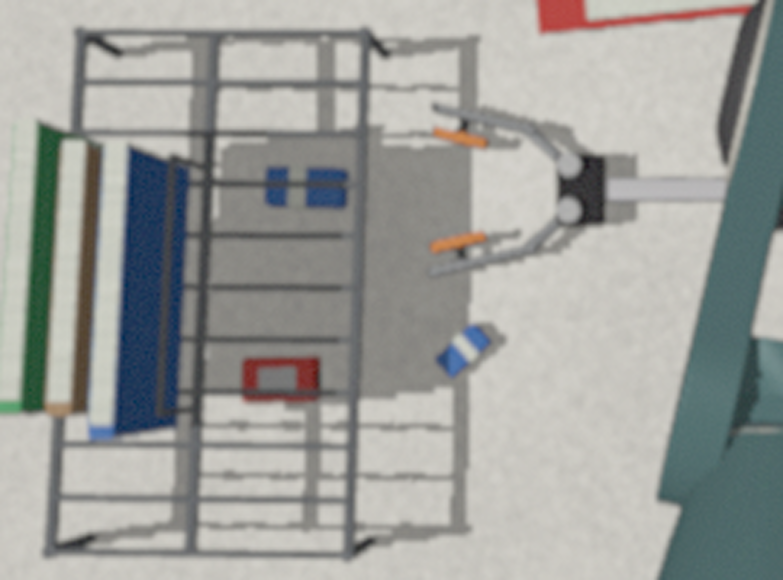

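View pics/es.png

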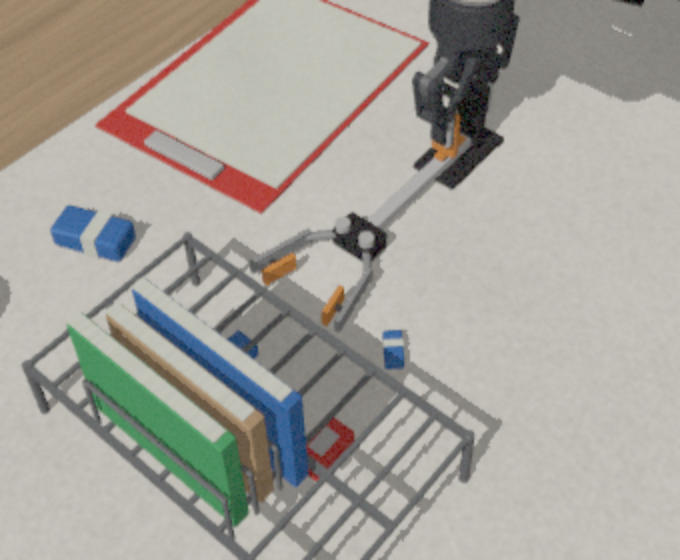

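{"fn": "jog_arm", "kwargs": {"targets": [{"gripper": -0.3, "linear": [0, -2, 0], "roll": 0}, {"gripper": -0.3, "linear": [0, -7, 0], "roll": 0}, {"gripper": -0.3, "linear": [0, -14, 0], "roll": 0}, {"gripper": -0.3, "linear": [1, -22, 0], "roll": 0}, {"gripper": -0.3, "linear": [1, -30, 0], "roll": 0}, {"gripper": -0.3, "linear": [1, -38, 0], "roll": 0}, {"gripper": -0.3, "linear": [1, -46, 0], "roll": 0}, {"gripper": -0.3, "linear": [1, -54, 0], "roll": 0}, {"gripper": -0.3, "linear": [1, -62, 0], "roll": 0}, {"gripper": -0.3, "linear": [1, -69, 0], "roll": 0}, {"gripper": -0.3, "linear": [1, -75, 0], "roll": 0}, {"gripper": -0.3, "linear": [1, -80, 0], "roll": 0}, {"gripper": -0.3, "linear": [1, -83, 0], "roll": 0}, {"gripper": -0.3, "linear": [1, -83, 0], "roll": 0}, {"gripper": -0.3, "linear": [1, -83, 0], "roll": 0}]}}

```text
time_s: 7.32
position: [604.5, -36.2, 55.3]
ee_rot: [1.0, 0.001, 0.001, -0.0]
contact_force: [0.1, 3.5, 6.7]
opening: 55.2
```

```bash
python3 jaw.py f
```

```text
7.4167 55.328718328852595 [604.48090376 -36.24661177  55.26739048] 0.10211947774949554 [0.40105468 3.00865986 6.10415055]
T blue [165 110  20  18 239] [174.1 118.3] [817.7 193.7  18. ]
T blue [172 132  21  17 222] [182.4 140.2] [776.2 177.2  18. ]
T blue [  92  222   28   99 1234] [108.3 272.6] [536.1 301.8  18. ]
T blue [117 228   8  83 300] [120.2 269. ] [542.4 281.1  18. ]
T blue [166 235  13   6  75] [171.9 237.5] [598.3 191.   18. ]
T blue [211 290  10   9  51] [215.3 294. ] [499.3 111.8  18. ]
S orange [279 222  14  22  93] [286.8 236.3] [616.1 -28.7  15. ]
S orange [194 295  11   8  24] [198.9 298.9] [641.9 182.8  15. ]
S orange [222 314   7   9  21] [224.9 317.6] [581.  182.3  15. ]
```

View pics/ft.png

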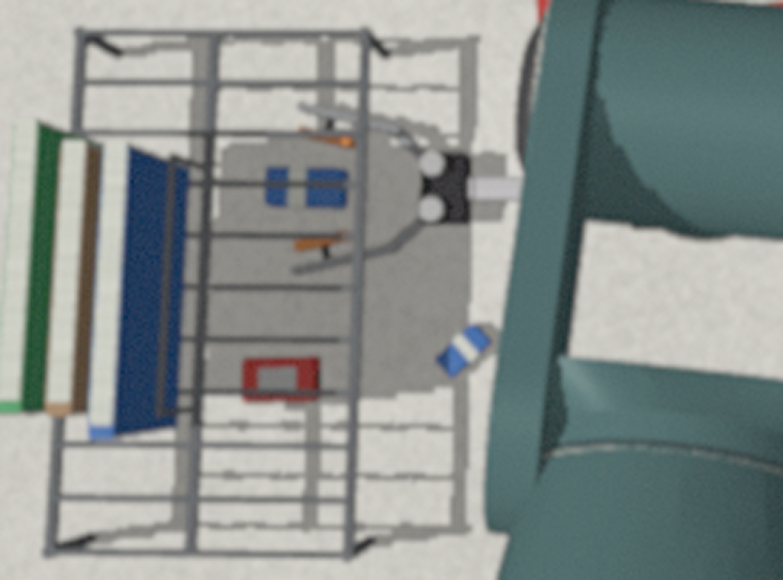

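View pics/fs.png

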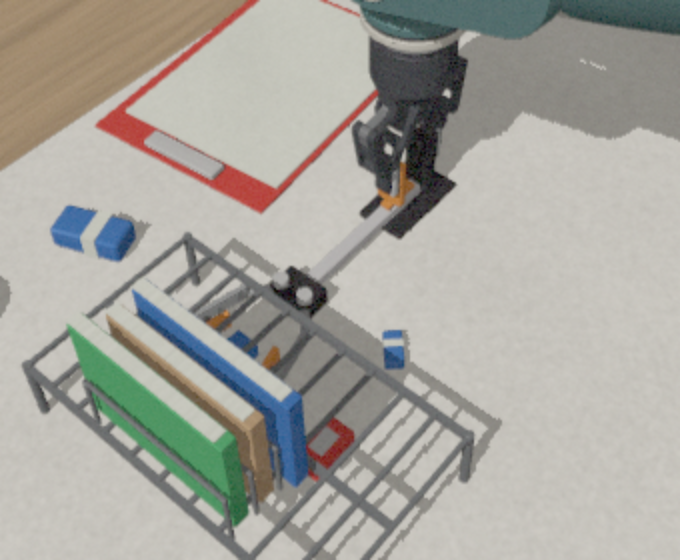

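{"fn": "jog_arm", "kwargs": {"targets": [{"gripper": -0.25, "linear": [0, 0, 0], "roll": 0}, {"gripper": -0.2, "linear": [0, 0, -0.5], "roll": 0}, {"gripper": -0.15, "linear": [0, 0, -1], "roll": 0}, {"gripper": -0.1, "linear": [0, 0, -1.5], "roll": 0}, {"gripper": -0.05, "linear": [0, 0, -2], "roll": 0}, {"gripper": 0, "linear": [0, 0, -2.5], "roll": 0}, {"gripper": 0.05, "linear": [0, 0, -3], "roll": 0}, {"gripper": 0.1, "linear": [0, 0, -3], "roll": 0}, {"gripper": 0.1, "linear": [0, 0, -3], "roll": 0}, {"gripper": 0.1, "linear": [0, 0, -3], "roll": 0}, {"gripper": 0.1, "linear": [0, 0, -3], "roll": 0}, {"gripper": 0.1, "linear": [0, 0, -3], "roll": 0}, {"gripper": 0.1, "linear": [0, 0, -3], "roll": 0}, {"gripper": 0.1, "linear": [0, 0, -3], "roll": 0}], "squeeze": 40}}

```text
time_s: 8.58
position: [604.1, -36.8, 57.7]
ee_rot: [1.0, 0.001, 0.0, 0.0]
contact_force: [-0.7, -3.5, 7.4]
opening: 38.8
```

```bash
python3 jaw.py g
```

```text
8.6833 38.900315551225184 [604.17153395 -36.80377253  57.7948397 ] 0.08191137513795314 [-0.34144603 -2.74201844  7.67461639]
T orange [158 243  15   2  16] [164.9 243.8] [587.3 203.9  15. ]
T blue [165 110  20  18 238] [174.1 118.4] [817.6 193.7  18. ]
T blue [173 132  20  17 222] [182.5 140.2] [776.2 177.1  18. ]
T blue [  91  222   29   99 1237] [108.3 272.7] [535.9 301.9  18. ]
T blue [117 228   8  83 298] [120.2 269.4] [541.8 281.   18. ]
T blue [165 235  13   7  79] [170.9 237.6] [598.1 192.7  18. ]
T blue [211 290  10   9  52] [215.4 294. ] [499.4 111.7  18. ]
S orange [282 223  13  19  97] [289.2 234.8] [615.  -34.6  15. ]
```

View pics/gt.png

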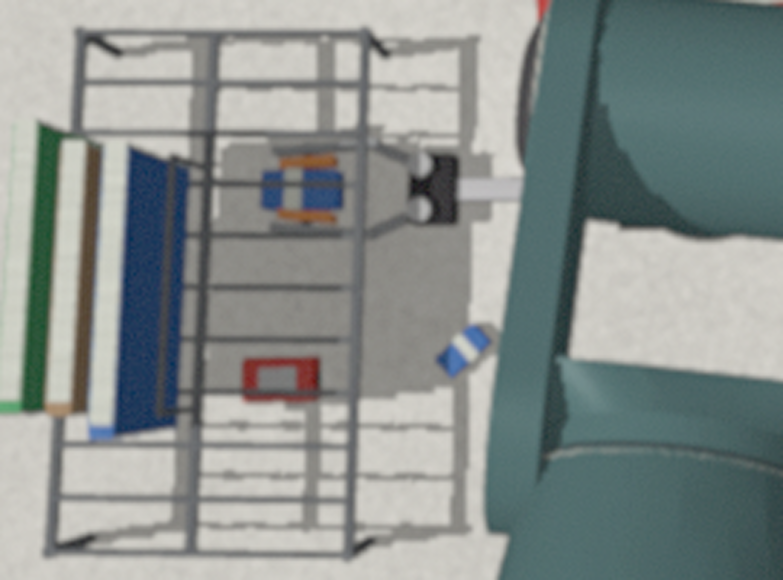

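View pics/gs.png

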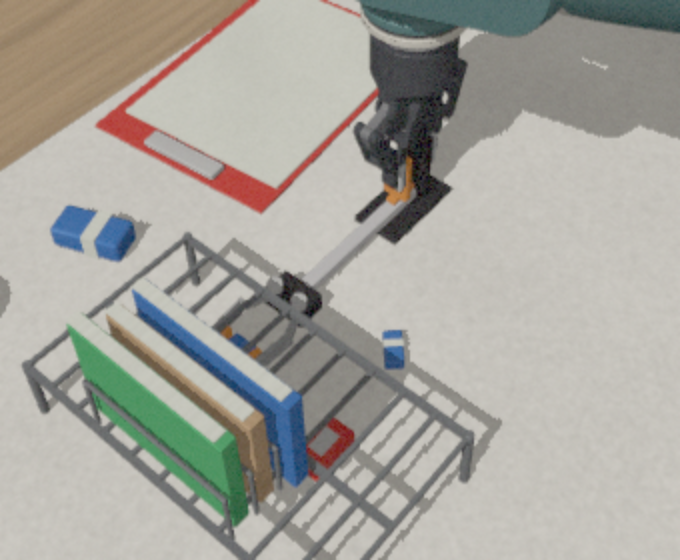

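{"fn": "jog_arm", "kwargs": {"targets": [{"gripper": 0.1, "linear": [0, 1, 0], "roll": 0}, {"gripper": 0.1, "linear": [0, 4, 0], "roll": 0}, {"gripper": 0.1, "linear": [0, 9, 0], "roll": 0}, {"gripper": 0.1, "linear": [0, 15, 0], "roll": 0}, {"gripper": 0.1, "linear": [0, 22, 0], "roll": 0}, {"gripper": 0.1, "linear": [0, 30, 0], "roll": 0}, {"gripper": 0.1, "linear": [0, 38, 0], "roll": 0}, {"gripper": 0.1, "linear": [0, 47, 0], "roll": 0}, {"gripper": 0.1, "linear": [0, 56, 0], "roll": 0}, {"gripper": 0.1, "linear": [0, 65, 0], "roll": 0}, {"gripper": 0.1, "linear": [0, 75, 0], "roll": 0}, {"gripper": 0.1, "linear": [0, 85, 0], "roll": 0}, {"gripper": 0.1, "linear": [0, 95, 0], "roll": 0}, {"gripper": 0.1, "linear": [0, 105, 0], "roll": 0}, {"gripper": 0.1, "linear": [0, 115, 0], "roll": 0}, {"gripper": 0.1, "linear": [0, 124, 0], "roll": 0}, {"gripper": 0.1, "linear": [0, 133, 0], "roll": 0}, {"gripper": 0.1, "linear": [0, 141, 0], "roll": 0}, {"gripper": 0.1, "linear": [0, 147, 0], "roll": 0}, {"gripper": 0.1, "linear": [0, 150, 0], "roll": 0}]}}

```text
time_s: 10.35
position: [604.5, -186.7, 57.8]
ee_rot: [1.0, 0.001, 0.0, -0.001]
contact_force: [0.2, 4.5, 7.7]
opening: 38.7
```

{"fn": "jog_arm", "kwargs": {"targets": [{"gripper": 0.1, "linear": [0, 0, 0], "roll": 0}, {"gripper": 0.1, "linear": [0, 0, 0], "roll": 0}, {"gripper": 0.1, "linear": [0, 0, 0], "roll": 0}]}}

```text
time_s: 10.6
position: [604.5, -186.9, 57.8]
ee_rot: [1.0, 0.001, 0.0, 0.0]
contact_force: [0.1, -3.5, 6.3]
opening: 38.7
```

```bash
python3 jaw.py i
```

```text
10.7 38.8842083617324 [ 604.47806024 -186.86576551   57.78617497] 0.08097962628555613 [ 0.26312759 -3.23810382  6.08932508]
T orange [242 223  17   4  48] [251.  224.9] [621.2  50.8  15. ]
T orange [241 243  18   3  47] [250.4 243.9] [587.2  51.5  15. ]
T blue [165 110  20  18 239] [174.2 118.4] [817.6 193.7  18. ]
T blue [172 132  21  17 224] [182.5 140.3] [776.1 177.2  18. ]
T blue [  91  222   29   99 1248] [108.3 272.7] [535.9 301.9  18. ]
T blue [117 228   8  83 309] [120.1 269.1] [542.3 281.2  18. ]
T blue [249 229  12  13 145] [254.5 234.6] [603.4  44.2  18. ]
T blue [235 230   6  11  66] [237.5 235. ] [602.7  74.4  18. ]
T blue [211 290  10   9  51] [215.3 294. ] [499.3 111.8  18. ]
S orange [328 181  13  19  78] [334.3 193.4] [ 615.2 -187.    15. ]
S orange [250 251  13  16  54] [255.2 257.6] [627.9  50.6  15. ]
S orange [263 260  14  16  50] [269.  266.6] [594.4  50.8  15. ]
```

View pics/it.png

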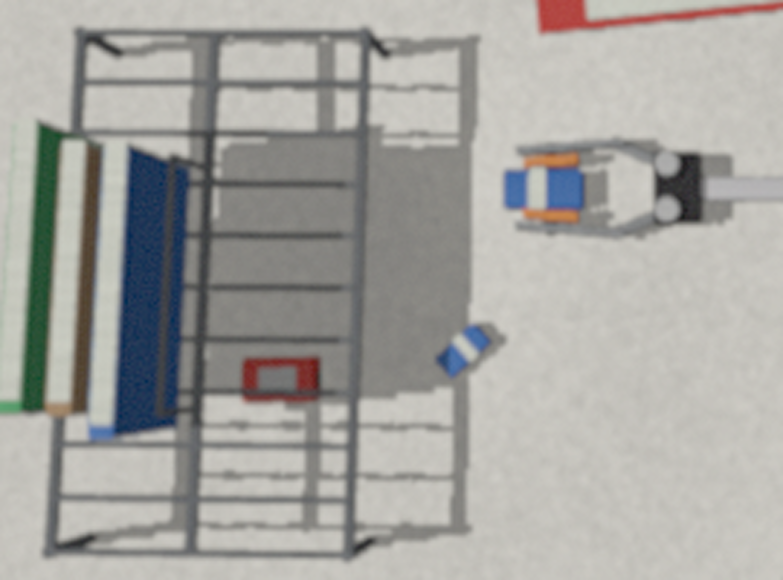

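View pics/is.png

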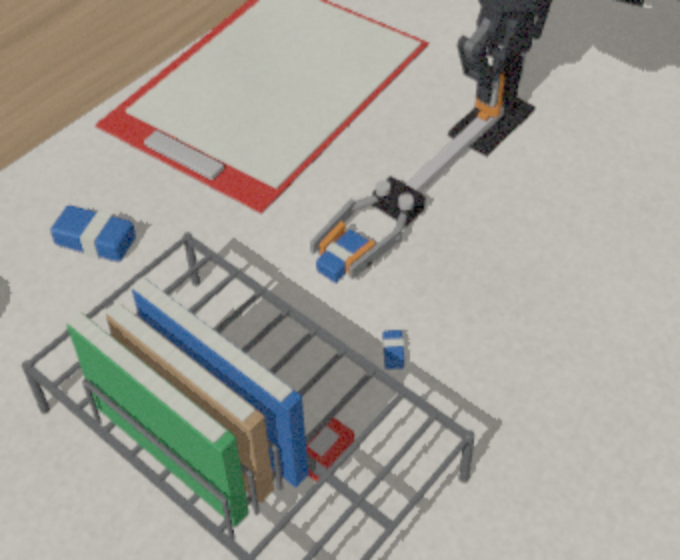

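{"fn": "jog_arm", "kwargs": {"targets": [{"gripper": 0.05, "linear": [0, 0, 0], "roll": 0}, {"gripper": 0, "linear": [0, 0, 0], "roll": 0}, {"gripper": -0.05, "linear": [0, 0, 0], "roll": 0}, {"gripper": -0.1, "linear": [0, 0, 0], "roll": 0}, {"gripper": -0.15, "linear": [0, 0, 0], "roll": 0}, {"gripper": -0.2, "linear": [0, 0, 0], "roll": 0}, {"gripper": -0.25, "linear": [0, 0, 0], "roll": 0}, {"gripper": -0.3, "linear": [0, 0, 0], "roll": 0}, {"gripper": -0.35, "linear": [0, 0, 0], "roll": 0}, {"gripper": -0.4, "linear": [0, 0, 0], "roll": 0}, {"gripper": -0.5, "linear": [0, 0, 0], "roll": 0}, {"gripper": -0.7, "linear": [0, 0, 0], "roll": 0}, {"gripper": -1, "linear": [0, 0, 0], "roll": 0}, {"gripper": -1, "linear": [0, 0, 0], "roll": 0}, {"gripper": -1, "linear": [0, 0, 0], "roll": 0}, {"gripper": -1, "linear": [0, 0, 0], "roll": 0}]}}

```text
time_s: 12.03
position: [604.2, -186.7, 57.4]
ee_rot: [1.0, 0.001, 0.0, 0.0]
contact_force: [0.3, -0.8, -0.5]
opening: 85.4
```

```bash
python3 jaw.py j
```

```text
12.1333 85.56647772398374 [ 604.21030418 -186.69614043   57.30706888] 0.09115065571658405 [0.7241674  0.36948373 0.42371957]
T orange [250 213  17   6  41] [258.2 215.4] [638.2  38.1  15. ]
T orange [249 252  17   6  37] [257.1 254.8] [567.9  39.5  15. ]
T blue [164 110  21  18 241] [174.1 118.4] [817.5 193.8  18. ]
T blue [173 132  20  17 223] [182.5 140.3] [776.1 177.1  18. ]
T blue [  91  222   29   99 1245] [108.3 272.9] [535.7 301.9  18. ]
T blue [117 228   8  83 307] [120.1 269.3] [542.  281.1  18. ]
T blue [250 229  12  12 140] [255.4 234.7] [603.3  42.6  18. ]
T blue [236 230   6  11  66] [238.5 235. ] [602.7  72.6  18. ]
T blue [211 290  10   9  50] [215.5 294.1] [499.1 111.5  18. ]
S orange [326 179  14  23  86] [333.9 193.1] [ 616.5 -187.4   15. ]
S orange [246 244  16  14 129] [253.5 250.5] [641.8  39.4  15. ]
S orange [278 260   9  19  55] [281.5 268.9] [573.4  40.5  15. ]
```

View pics/js.png

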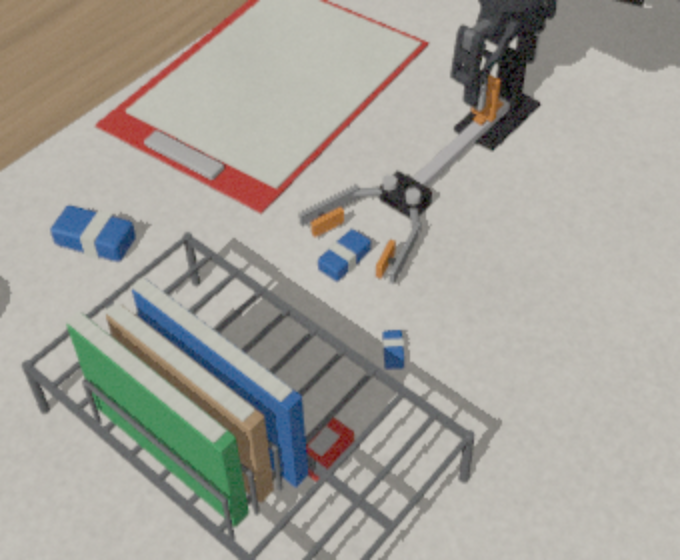

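Jaws are fully open and the eraser is free, flat at about y = 54. I'll lift straight up, clear of the posts.

{"fn": "jog_arm", "kwargs": {"targets": [{"gripper": -1, "linear": [0, 0, -5], "roll": 0}, {"gripper": -1, "linear": [0, 0, -15], "roll": 0}, {"gripper": -1, "linear": [0, 0, -28], "roll": 0}, {"gripper": -1, "linear": [0, 0, -45], "roll": 0}, {"gripper": -1, "linear": [0, 0, -65], "roll": 0}, {"gripper": -1, "linear": [0, 0, -85], "roll": 0}, {"gripper": -1, "linear": [0, 0, -105], "roll": 0}, {"gripper": -1, "linear": [0, 0, -120], "roll": 0}, {"gripper": -1, "linear": [0, 0, -130], "roll": 0}, {"gripper": -1, "linear": [0, 0, -130], "roll": 0}, {"gripper": -1, "linear": [0, 0, -130], "roll": 0}, {"gripper": -1, "linear": [0, 0, -130], "roll": 0}]}}

```text
time_s: 13.13
position: [603.9, -186.6, 186.1]
ee_rot: [1.0, 0.001, -0.001, -0.0]
contact_force: [-0.8, 0.2, -0.6]
opening: 85.3
```

```bash
python3 jaw.py k
```

```text
13.2333 85.69221375362046 [ 603.83558406 -186.54770905  185.91218193] 0.09306869338565499 [-1.12219794  0.08960832 -0.28948152]
T orange [250 213  17   6  40] [258.3 215.4] [638.2  38.   15. ]
T orange [368 231   4   6  15] [369.5 233.5] [ 605.7 -159.1   15. ]
T orange [249 252  17   6  37] [257.2 254.8] [567.8  39.3  15. ]
T blue [165 110  20  18 239] [174.2 118.4] [817.6 193.7  18. ]
T blue [172 132  21  17 224] [182.5 140.3] [776.1 177.1  18. ]
T blue [  91  222   29   99 1249] [108.3 272.5] [536.3 301.9  18. ]
T blue [117 228   8  83 306] [120.1 269.7] [541.2 281.2  18. ]
T blue [250 229  12  13 141] [255.4 234.7] [603.2  42.6  18. ]
T blue [236 230   6  11  66] [238.5 235. ] [602.7  72.6  18. ]
T blue [211 290  10   9  52] [215.4 294. ] [499.4 111.7  18. ]
S orange [326 175  14  27 277] [331.8 187.8] [ 629.3 -198.    15. ]
S orange [246 244  16  14 128] [253.5 250.5] [641.9  39.4  15. ]
S orange [278 260   9  19  56] [281.5 269.1] [573.2  40.8  15. ]
```

View pics/ks.png

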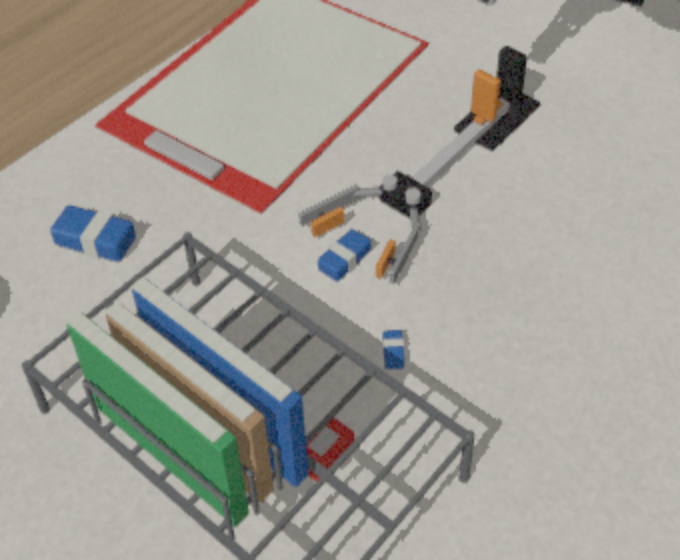

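View pics/kt.png

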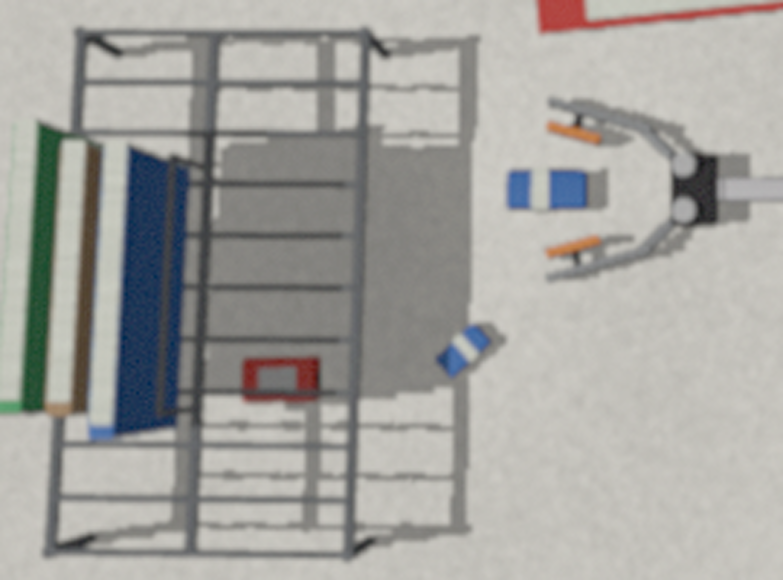

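The eraser lies flat at (603, 54), about 106 mm in front of the rack. The jaws are open and clear of it, the sharpener hasn't moved, and the arm is clear of everything.

```bash
python3 -c "
from plant import ctrl
print(ctrl.close_job())"
```

```text
the job is handed in; nothing more can be done
None
```

The job is handed in at about 13 s of the 48 s limit. The middle-sized blue eraser is out from under the rack and lies free on the open desk. The hand-in reported no verdict.

**What I did:** I took the reacher by its grip and trigger and slid it in with the jaws round the eraser. I squeezed to about 39 mm over both posts, which is full trigger travel. Then I drew the eraser out about 150 mm, opened slowly and lifted the gripper straight up.

**Last checks, from the camera pictures:**
- **Eraser:** it lies flat at about (603, 54) mm. That is about 106 mm in front of the rack edge, with a few mm of uncertainty from the calibration.
- **Jaws and trigger:** the pads stand about 70 mm apart with a visible gap on both sides of the eraser. The posts look fully released.
- **Sharpener:** it looks unmoved in the pictures before and after.
- **Arm:** it is clear at 186 mm height, with the force reading at about 1 N, near zero.

**Not checked or in disagreement:**
- I could not measure the contact force on the eraser directly. I inferred the clamp from the finger opening and from the eraser following the jaws.
- The two cameras disagreed by about 3 to 6 mm on the jaw position in x, so I used the top camera throughout.

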